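Weigh the paste pail on the spring scale

ROBOT

A 6-joint arm with a two-finger parallel gripper is mounted at the origin on a cart in front of the work surface, level with it; the furniture and walls round the work are solid. World frame = base frame: x ahead of the robot, y to its left, z up, the work surface at z = 0. Lengths are in mm, angles in rad, forces in N, time in s.
With the tool pointing down it reaches from about 300 to 875 mm from the base axis. Payload 6.4 kg.
Tool frame: the origin (TCP) lies on the centre line of the jaws, within the pads' length; the fingertips stand 17 mm ahead of it and the grasp point (between the pads) lies 2 mm behind it (ctrl.tips_ahead is the distance from the TCP to the fingertips, in mm); z points along the fingers, x is the direction in which the jaws open and shut, and the axes are right-handed (so a half turn about z gives the same grasp; the last joint's range is limited). The gripper opens to 88 mm and grips with 3 to 60 N. Pads are 18 mm wide; open, the fingers measure 123 mm over their backs; the gripper's body (75 mm by 187 mm) begins 45 mm behind the grasp point.
Start: joints at [0.964, 0.181, 1.607, -0, 1.354, -0.206], TCP at [224.329, 529.45, 255.714] pointing down, gripper open.
Joint ranges: [-2.99, 2.99], [-0.89, 2.07], [0.3, 2.58], [-1.14, 4.28], [0, 2.63], [-3.12, 3.12]. Speed limits (rad/s): [2.57, 2.57, 3.01, 3.14, 3.14, 3.14].

INTERFACE

Orientations are given as a unit quaternion [x, y, z, w].
In Python, from rig import ctrl gives the robot as it stands.
- The arm moves only by the tool arm_command, never from a script. Its argument "targets" is a list that holds one entry, the list of rows, each a list of 7 numbers: the shift along the tool's x, y, z in m, then the turn, a rotation vector about the tool's x, y, z in rad, then the opening in per cent of the stroke, from 0 (shut) to 100 (fully open). A call has 1 to 5 rows; each row is the pose to reach, as a shift and turn from the pose measured when the call began, along the tool's axes at that moment; what a row does not reach only later rows make up. A row lasts 1/12 s, in which the tool goes at most 41.7 mm and 7.16 degrees, less where a joint would pass 70% of its speed; a pose out of reach is approached as far as the arm can. A call with a gripper value outside its range is refused whole. The fingers move at their own pace and stop on an object; "squeeze" is the grip in N (left out, the last holds). Time passes only in rows, so rows that repeat a pose let the fingers close. It gives the time, the measured TCP pose, the force and the opening at its end, in the units of the state.
- ctrl.get_state(): the state, without advancing time (a new reading comes with each control period).
- ctrl.get_image(name): name is "side" or "top"; returns a dict with "image" (384x512x3 uint8, red, green, blue), "fx", "fy", "cx", "cy" (pixels), "k1" (the pictures are not rectified: a ray, as slopes to the right and down, at radius r is drawn at 1 + k1 r^2 times it, then the intrinsics apply), "world_to_cam" (4x4, takes a point from world to camera coordinates). Camera axes: x right, y down, z forward; pixel columns grow to the right and rows downward; lengths in mm; the calibration is good to about 2 mm. A picture is of the moment at which its call begins. There is no depth.
- ctrl.finish_job(): hands the job in, once; it reports no verdict.
The state is a dict: "time": time; "joint_positions": joint angles; "dq": joint speeds; "tau": joint torques, N m; "tcp_pos": TCP position; "ee_rot": TCP orientation; "ft_force": force on the tool from outside, world axes, zero at the start; "moment": the same for the moment, N m; "width": opening from 0.0 (shut) to 1.0 (fully open).
Only numpy, scipy, OpenCV 4.12 (cv2) and the standard library are available. Lean on these libraries where they do the work, as an engineer would, in place of code of your own. Each camera call takes 0.05 s, during which the arm holds its last target. There are 200 camera calls.

TASK

Weigh the paste pail: hang it by its yoke on the spring scale's hook, easing it down gently until the sprung hook itself carries the weight, so that the hook is not jerked and hardly moves when you let go and is never pushed down. Let go, and when hook and pail have come to rest press the green hold button fully. Leave the pail hanging and the other things where they are.

Things in the scene. Friction and masses are not known exactly. Their poses are not given: they have to be found in the camera images.
- pail: Lidded steel pail, blue band, white lid (85 mm wide, top at 75 mm); unknown fill, 0.25 to 0.8 kg. Origin: centre of underside, z up. Over the lid a rigid yoke of 8 mm bar in the pail's y-z plane: uprights at y = +-40 mm and a crossbar bent to an inverted V (apex at y = 0). Its window, passed along the pail's x, is 56 mm high in the middle, 73 mm wide. Orange grip tab on the apex, top at 181 mm.
- pail_bar (a point): Underside of the yoke's apex, 131 mm above the pail's underside: the point that sits on the hook.
- pail_tab (a point): Middle of the orange grip tab (22 mm along the pail's x, 12 mm along y), where to grip it across the 12 mm; 164 mm above the pail's underside. The tab is free for 25 mm below this point (down to the crossbar) and 17 mm above it; the pail hangs straight below it.
- scale_stand: Spring scale, fixed to the table. Origin: on the table straight below the hook's seat, z up; the hook points to the stand's -x. Base plate 12 mm thick from x = -50 to +160 mm, y = +-55 mm; column (to 252 mm high, front face at x = +86 mm, 60 mm wide) behind the hook.
- hook_seat (a point): Steel hook of 10 mm bar on the scale's carriage, axes as the stand's. This point: top of its seat, where the yoke's apex rests, 225 mm above the table unloaded. From the carriage (front at x = +74 mm) it runs to -x 6 mm higher, drops at x = +16 mm to the seat (x = +-5 mm), then rises to a tip at x = -26 mm with its top 18 mm above this point: a yoke comes from -x over the tip and is lowered on the seat.
- hook (a joint): How far the hook has dipped, m: 0 unloaded, grows straight downward, stop at 0.08. Spring of 120 N/m with 0.3 N preload, lightly damped: a load let go above or below its balance bounces for seconds. The pail's weight dips it about 18 to 63 mm.
- hold_button_top (a point): Centre of the top of the green hold button (32 mm across, on a black housing fixed to the table left of the scale, beyond y = +0.13 m in the stand's frame).
- hold_button (a joint): Press of the hold button, m: 0 free, 0.006 fully down (5 N), springs back.
- ink_green: Bystander: ink jar with a green band, 44 mm across, 54 mm high, origin at its underside.
- spool_red: Bystander: wooden spool of red thread, 38 mm across, 42 mm high, origin at its underside.
- tape_measure: Bystander: black tape measure, 61x73x28 mm, origin at its underside.
Not all that is in view belongs to the job. There is more than one size of the part that bears hold_button_top; the job needs the larger.

How it is judged:
By the outcome, as a careful person would: the job done as asked, in the order asked, and still so for the second after the job is handed in, with the robot touching nothing.
It also fails if it takes over 69 s, if anything falls off the work surface, if the arm or the gripper's body presses on something with over 40 N, if the wrist force passes 120 N, or if a joint passes its speed limit or range.

## Working session

There is one attempt and no reset: what is moved stays moved. The work goes in short steps, Python scripts to look and compute and a tool call to move; the robot and the scene stay as the last step left them, time stands still between calls to the robot, and variables do not carry over. Pictures are saved under pics/ and viewed, about 8 in all and at most 12, crops included, and the job is handed in when it is done.

Besides the shell and the picture viewer there is one more tool, called after "Request:" as a command line: name --argument value ..., lists and objects as JSON in quotes. arm_command: Moves the arm, as the interface text tells. Its arguments: {"type":"object","properties":{"targets":{"type":"array"},"squeeze":{"type":"number"}},"required":["targets"]}

```bash
mkdir -p pics; ls
cat > h.py <<'E'
import numpy as np, cv2
from rig import ctrl
def grab(n,fn=None):
    d=ctrl.get_image(n)
    if fn: cv2.imwrite('pics/'+fn,cv2.cvtColor(d['image'],cv2.COLOR_RGB2BGR))
    return d
def ray(d,u,v):
    p=np.array([(u-d['cx'])/d['fx'],(v-d['cy'])/d['fy']]);s=p.copy()
    for _ in range(30): s=p/(1+d['k1']*(s@s))
    T=np.array(d['world_to_cam']);R=T[:3,:3]
    w=R.T@np.array([s[0],s[1],1]);return -R.T@T[:3,3],w/np.linalg.norm(w)
def onz(d,u,v,z):
    o,w=ray(d,u,v);return o+w*(z-o[2])/w[2]
def tri(d1,p1,d2,p2):
    o1,a=ray(d1,*p1);o2,b=ray(d2,*p2)
    s=np.linalg.lstsq(np.c_[a,-b],o2-o1,rcond=None)[0]
    q1,q2=o1+s[0]*a,o2+s[1]*b;return (q1+q2)/2,np.linalg.norm(q1-q2)
def proj(d,P):
    T=np.array(d['world_to_cam']);c=T[:3,:3]@np.array(P,float)+T[:3,3];s=c[:2]/c[2]
    s=s*(1+d['k1']*(s@s));return np.array([s[0]*d['fx']+d['cx'],s[1]*d['fy']+d['cy']])
E
python3 - <<'E'
from h import *
np.set_printoptions(precision=3,suppress=True)
for n in('side','top'):
    d=grab(n,n+'0.png');T=np.array(d['world_to_cam']);print(n,d['fx'],d['k1'],-T[:3,:3].T@T[:3,3],T[2,:3])
a=cv2.imread('pics/side0.png');b=cv2.imread('pics/top0.png')
print(ctrl.get_state())
E
```

```text
pics
side 460.4256887589647 -0.0762468936976701 [ 443.655 -920.465  742.061] [ 0.049  0.847 -0.529]
top 433.3191484092846 -0.016012602213198612 [ 463.497  -11.777 1200.595] [ 0.059 -0.018 -0.998]
{'time': 0.1, 'joint_positions': array([ 0.964,  0.182,  1.608, -0.   ,  1.354, -0.206]), 'dq': array([-0.   , -0.002, -0.002, -0.001, -0.001, -0.001]), 'tau': array([  0.   , -43.482, -34.269,   0.07 ,   0.034,  -0.   ]), 'tcp_pos': array([224.071, 529.064, 254.899]), 'ee_rot': array([ 0.834,  0.552, -0.001,  0.   ]), 'ft_force': array([0.3  , 0.557, 0.425]), 'moment': array([ 0.051, -0.003, -0.008]), 'width': 0.9962948666684629}
```

View pics/side0.png

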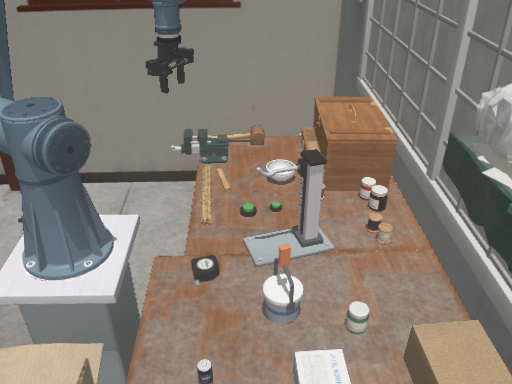

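View pics/top0.png

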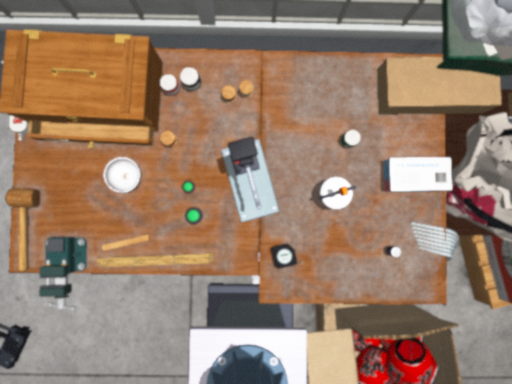

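The side view shows the orange tab at about (285,254), the stand at (290,240), and buttons at (248,210) (larger) and (276,206). In the top view the tab is at about (343,191), the plate around (250,180), and the buttons at (193,215) (larger) and (188,186).

Run:
```python
from h import *
np.set_printoptions(precision=1,suppress=True)
ds,dt=grab('side'),grab('top')
C={}
for n,d in(('s',ds),('t',dt)):
    hsv=cv2.cvtColor(d['image'],cv2.COLOR_RGB2HSV)
    for c,(lo,hi) in dict(orange=((5,190,150),(16,255,255)),green=((55,150,80),(75,255,255)),plate=((85,15,90),(115,90,230))).items():
        m=cv2.inRange(hsv,lo,hi);k,_,st,ce=cv2.connectedComponentsWithStats(m)
        for i in range(1,k):
            if st[i,4]>12 and not(c=='plate' and st[i,4]<300): print(n,c,st[i],ce[i])
a=cv2.resize(ds['image'][130:330,230:350],None,fx=3,fy=3,interpolation=2)
b=cv2.resize(dt['image'][125:225,180:360],None,fx=3.3,fy=3.3,interpolation=2)
im=np.zeros((600,360+600,3),np.uint8);im[:600,:360]=a;im[:b.shape[0],360:360+b.shape[1]]=b[:, :600]
cv2.imwrite('pics/c1.png',cv2.cvtColor(cv2.resize(im,(800,500)),cv2.COLOR_RGB2BGR))
```

```text
s plate [153   0  25  29 538] [164.5  15. ]
s plate [   0   56   87  129 4336] [ 28.4 129.2]
s plate [  19  180   95  100 6689] [ 60.5 233. ]
t orange [341 188   4   6  13] [342.5 190.7]
t green [184 182   8   9  57] [187.5 186.2]
t green [187 210  12  12 107] [192.7 215.2]
t plate [ 223  140   55   81 2166] [251.8 186.6]
t plate [ 206  345   82   39 1056] [248.4 360.6]
```

View pics/c1.png

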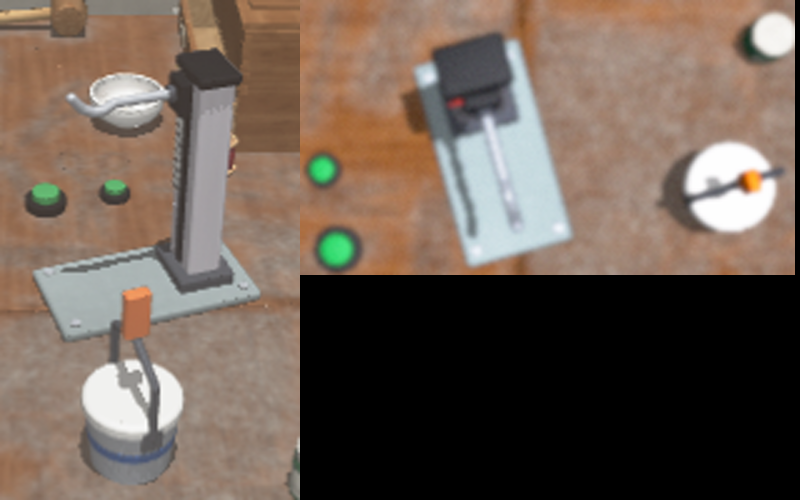

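The crop shows the stand with the hook tip at side (258,169) and top (259,208). The yoke ends are at top about (322,197) and (355,188), and the plate corners are clear in both views. Next I'll compute poses from these.

Run:
```python
from h import *
np.set_printoptions(precision=1,suppress=True)
ds,dt=grab('side'),grab('top')
S=lambda u,v:(230+u/2.5-.3,130+v/2.5-.3); Tt=lambda u,v:(180+(u-300)/2.75-.3,125+v/2.75-.3)
pl=[onz(dt,*Tt(*p),12) for p in((471,265),(571,238),(517,40),(415,68))]
print('plate top',*pl);print('side',*[onz(ds,*S(*p),12) for p in((34,270),(66,340),(260,293))])
for i in range(4): print(np.linalg.norm(pl[i]-pl[(i+1)%4]))
h=cv2.cvtColor(dt['image'],cv2.COLOR_RGB2HSV);m=cv2.inRange(h,(85,15,90),(115,90,230));m[:130]=0;m[240:]=0;m[:,:215]=0;m[:,290:]=0
c=max(cv2.findContours(m,0,2)[0],key=cv2.contourArea);q=cv2.boxPoints(cv2.minAreaRect(c));print('rect',*[onz(dt,*p,12) for p in q])
print('tip',tri(ds,S(70,97),dt,Tt(518,228)),onz(dt,*Tt(518,228),243))
print('tab',tri(ds,S(137,313),dt,(342.5,190.7)),'top@181',onz(dt,342.5,190.7,181))
a,b=onz(dt,*Tt(690,198),110),onz(dt,*Tt(782,172),110);print('yoke',a,b,np.degrees(np.arctan2(*(a-b)[[1,0]])))
print('lid',onz(dt,*Tt(730,186),75))
print('btn',onz(dt,192.7,215.2,28),onz(dt,187.5,186.2,25),tri(ds,(248.3,207.5),dt,(192.7,215.2)),'width',np.linalg.norm(onz(dt,187,215,28)-onz(dt,199,215,28)))
```

```text
plate top [445.5  20.7  12. ] [473.7 -78.5  12. ] [671.9 -21.9  12. ] [641.9  80.   12. ]
side [443.7  21.3  12. ] [472.8 -88.2  12. ] [670.4 -25.3  12. ]
103.12671811929584
206.1466410652649
106.26181769513123
205.12496941987087
rect [640.8  81.   12. ] [671.6 -21.1  12. ] [474.9 -79.   12. ] [445.   22.3  12. ]
tip (array([479. , -22.9, 239.8]), np.float64(0.5472675383700628)) [479.2 -22.9 243. ]
tab (array([ 524. , -225.3,  158.3]), np.float64(0.510234864844955)) top@181 [ 522.9 -220.7  181. ]
yoke [ 511.1 -182.   110. ] [ 536.3 -267.   110. ] 106.5257225970335
lid [ 524.6 -225.5   75. ]
btn [459.7 152.9  28. ] [538.  169.2  25. ] (array([459.5, 154.7,  15.3]), np.float64(0.32683227788576014)) width 32.27573210175625
```

Add to h.py:
```python
from scipy.spatial.transform import Rotation as Ro
def plan(pos,yaw):
    s=ctrl.get_state();R=Ro.from_quat(s['ee_rot']);x=np.radians(yaw);c,sn=np.cos(x),np.sin(x)
    G=Ro.from_matrix(np.array([[c,sn,0],[sn,-c,0],[0,0,-1]]))
    print('t',round(s['time'],2),'tcp',s['tcp_pos'].round(1),'F',s['ft_force'].round(2),'w',round(s['width'],3),'\nshift m',(R.inv().apply(np.array(pos)-s['tcp_pos'])/1000).round(4),'turn',(R.inv()*G).as_rotvec().round(4),'q',s['joint_positions'].round(2))
```

```text
(no output)
```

Request:
arm_command --targets '[[[0,0,-0.03,0,0,-0.12,60],[0,0,-0.06,0,0,-0.24,60],[0,0,-0.09,0,0,-0.36,60],[0,0,-0.12,0,0,-0.48,60],[0,0,-0.15,0,0,-0.6,60]]]'

```text
time: 0.72
tcp_pos: [224.1, 529.2, 406.8]
ee_rot: [0.631, 0.776, -0.0, 0.0]
ft_force: [0.2, -0.0, -0.7]
width: 0.648
```

```bash
python3 -c "
from h import *
plan([524,-225,400],106.4)"
```

```text
t 0.72 tcp [224.1 529.2 406.8] F [ 0.19 -0.03 -0.67] w 0.648 
shift m [-0.7994  0.1399  0.0071] turn [-0.0006  0.0005 -0.0811] q [ 0.96  0.1   1.4   0.    1.64 -0.81]
```

Request:
arm_command --targets '[[[-0.04,0.007,0,0,0,-0.08,60],[-0.08,0.014,0,0,0,-0.08,60],[-0.12,0.021,0,0,0,-0.08,60],[-0.16,0.028,0,0,0,-0.08,60],[-0.2,0.035,0,0,0,-0.08,60]]]'

```text
time: 1.13
tcp_pos: [299.1, 338.9, 406.9]
ee_rot: [0.599, 0.801, -0.0, 0.0]
ft_force: [1.0, 0.4, 0.3]
width: 0.602
```

```bash
python3 -c "
from h import *
plan([524,-225,400],106.4)"
```

```text
t 1.13 tcp [299.1 338.9 406.9] F [1.05 0.43 0.34] w 0.602 
shift m [-0.6044  0.0566  0.0072] turn [-0.0001  0.0004 -0.0001] q [ 0.58 -0.19  1.68 -0.    1.65 -1.27]
```

Request:
arm_command --targets '[[[-0.04,0.004,0,0,0,0,60],[-0.08,0.008,0,0,0,0,60],[-0.12,0.012,0,0,0,0,60],[-0.16,0.016,0,0,0,0,60],[-0.2,0.019,0,0,0,0,60]]]'

```text
time: 1.55
tcp_pos: [374.0, 150.6, 407.2]
ee_rot: [0.599, 0.801, 0.0, 0.001]
ft_force: [0.3, 1.1, 0.1]
width: 0.599
```

Request:
arm_command --targets '[[[-0.04,0.004,0,0,0,0,60],[-0.08,0.008,0,0,0,0,60],[-0.12,0.012,0,0,0,0,60],[-0.16,0.016,0,0,0,0,60],[-0.2,0.019,0,0,0,0,60]]]'

```text
time: 1.97
tcp_pos: [449.0, -38.0, 407.6]
ee_rot: [0.599, 0.801, 0.0, 0.001]
ft_force: [0.9, 1.2, -0.8]
width: 0.598
```

Request:
arm_command --targets '[[[-0.04,0.004,0.02,0,0,0,60],[-0.08,0.008,0.04,0,0,0,60],[-0.12,0.012,0.06,0,0,0,60],[-0.16,0.016,0.08,0,0,0,60],[-0.2,0.018,0.1,0,0,0,60]]]'

```text
time: 2.38
tcp_pos: [517.7, -211.8, 314.8]
ee_rot: [0.599, 0.801, 0.001, 0.001]
ft_force: [1.3, -0.3, 0.8]
width: 0.602
```

```bash
python3 -c "
from h import *
plan([524,-225,166],106.4)
d=grab('side');t=grab('top')
for k in(d,t): print(proj(k,[524,-225,181]),proj(k,[524,-225,164]))
a=cv2.resize(d['image'][150:330,220:380],None,fx=2.5,fy=2.5,interpolation=2)
b=cv2.resize(t['image'][120:300,270:430],None,fx=2.5,fy=2.5,interpolation=2)
cv2.imwrite('pics/g1.png',np.hstack([a,b])[:,:,::-1])"
```

```text
t 2.38 tcp [ 517.7 -211.8  314.8] F [ 1.29 -0.33  0.8 ] w 0.602 
shift m [-0.0143  0.002   0.1488] turn [ 0.0021  0.0011 -0.0006] q [-0.6   0.1   1.58  0.    1.46 -2.46]
[285.01353975 245.708419  ] [284.71809855 252.51783534]
[344.31619149 190.27198612] [342.84467472 190.66880198]
```

View pics/g1.png

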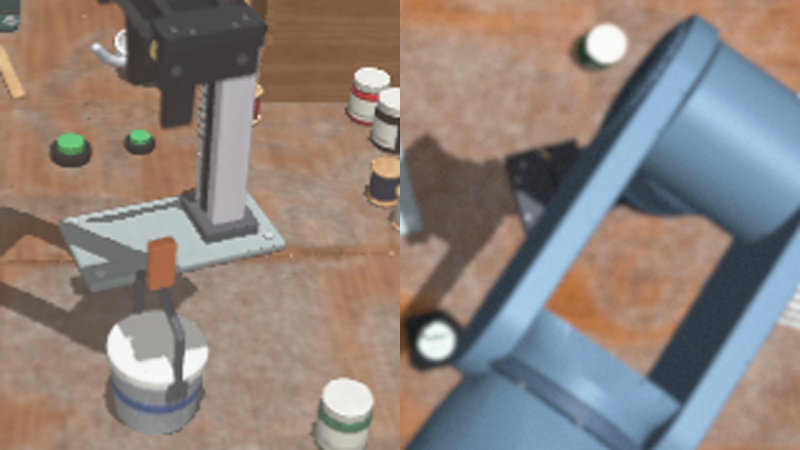

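The tab at side (285,255) matches the prediction, and the open jaws are above it. Moving down to grasp.

Request:
arm_command --targets '[[[-0.0143,0.002,0.03,0.002,0.001,0,60],[-0.0143,0.002,0.06,0.002,0.001,0,60],[-0.0143,0.002,0.09,0.002,0.001,0,60],[-0.0143,0.002,0.11,0.002,0.001,0,60],[-0.0143,0.002,0.115,0.002,0.001,0,60]]]'

```text
time: 2.9
tcp_pos: [520.0, -224.6, 191.7]
ee_rot: [0.601, 0.799, -0.001, -0.007]
ft_force: [-1.1, 0.5, -0.3]
width: 0.598
```

Request:
arm_command --targets '[[[0,0,0.01,0,0,0,60],[0,0,0.02,0,0,0,60],[0,0,0.028,0,0,0,60],[0,0,0.032,0,0,0,60],[0,0,0.032,0,0,0,60]]]'

```text
time: 3.32
tcp_pos: [519.4, -224.2, 159.3]
ee_rot: [0.601, 0.799, -0.001, -0.007]
ft_force: [-1.0, -0.8, 1.1]
width: 0.6
```

```bash
python3 -c "
from h import *
plan([524,-225,165],106.4)
F=[]
for i in range(8): F.append(ctrl.get_state()['ft_force']); d=grab('side')
print(np.mean(F,0),np.std(F,0))
a=cv2.resize(d['image'][190:330,220:360],None,fx=4,fy=4,interpolation=2)
cv2.imwrite('pics/g2.png',a[:,:,::-1])"
```

```text
t 3.32 tcp [ 519.4 -224.2  159.3] F [-0.96 -0.85  1.12] w 0.6 
shift m [-0.002   0.0041 -0.0057] turn [-0.0099 -0.0107 -0.0045] q [-0.62  0.27  1.7  -0.    1.18 -2.47]
[-0.07735748 -0.1863007  -0.01047995] [0.39416737 0.38450566 0.59430726]
```

View pics/g2.png

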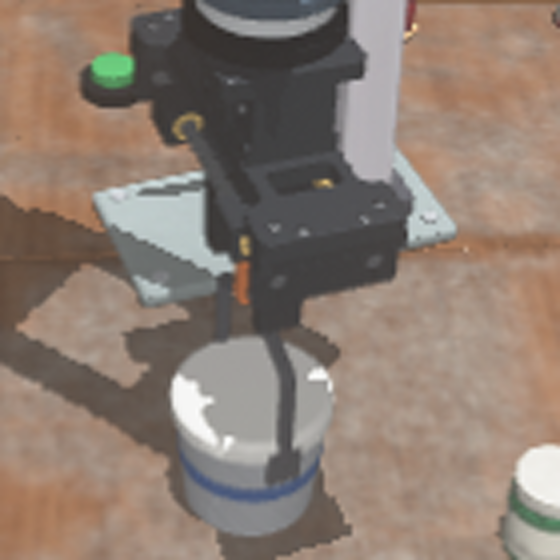

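The open jaws straddle the tab, with orange visible between them at crop (243,285). I'll correct the small offset and tilt, then close.

Request:
arm_command --targets '[[[-0.002,0.004,-0.0055,-0.01,-0.011,-0.0045,60],[-0.002,0.004,-0.0055,-0.01,-0.011,-0.0045,45],[-0.002,0.004,-0.0055,-0.01,-0.011,-0.0045,35],[-0.002,0.004,-0.0055,-0.01,-0.011,-0.0045,28],[-0.002,0.004,-0.0055,-0.01,-0.011,-0.0045,24]]]' --squeeze 40

```text
time: 4.13
tcp_pos: [524.2, -225.4, 165.6]
ee_rot: [0.599, 0.801, -0.0, 0.001]
ft_force: [0.7, -0.1, -0.9]
width: 0.32
```

```bash
python3 -c "
from h import *
plan([524,-225,165],106.4)"
```

```text
t 4.13 tcp [ 524.2 -225.4  165.6] F [ 0.74 -0.06 -0.88] w 0.32 
shift m [ 0.0004 -0.0001  0.0006] turn [ 0.0008  0.0013 -0.0001] q [-0.61  0.27  1.7  -0.    1.18 -2.47]
```

Request:
arm_command --targets '[[[0,0,0,0,0,0,18],[0,0,0,0,0,0,14],[0,0,0,0,0,0,8],[0,0,0,0,0,0,0],[0,0,0,0,0,0,0]]]'

```text
time: 4.55
tcp_pos: [524.0, -225.4, 165.4]
ee_rot: [0.599, 0.801, -0.0, 0.001]
ft_force: [0.3, -1.1, 0.4]
width: 0.132
```

Request:
arm_command --targets '[[[0,0,0,0,0,0,0],[0,0,-0.005,0,0,0,0],[0,0,-0.015,0,0,0,0],[0,0,-0.03,0,0,0,0],[0,0,-0.04,0,0,0,0]]]'

```text
time: 4.97
tcp_pos: [524.1, -225.3, 206.7]
ee_rot: [0.599, 0.801, -0.0, 0.001]
ft_force: [-0.3, 0.3, -4.4]
width: 0.133
```

```bash
python3 -c "
from h import *
plan([524,-225,300],106.4)
F=[]
for i in range(6): F.append(ctrl.get_state()['ft_force']); d=grab('side')
print(np.mean(F,0),np.std(F,0),ctrl.get_state()['moment'])
"
```

```text
t 4.97 tcp [ 524.1 -225.3  206.7] F [-0.33  0.34 -4.39] w 0.133 
shift m [ 0.0002  0.     -0.0933] turn [ 0.0008  0.0012 -0.    ] q [-0.61  0.22  1.67 -0.    1.26 -2.47]
[ 0.07994374  0.1336974  -4.50194888] [0.41691    0.28225073 1.09433643] [0.06903731 0.03189507 0.03852391]
```

Request:
arm_command --targets '[[[0,-0.004,-0.02,0,0,0,0],[0.004,-0.012,-0.04,0,0,0,0],[0.016,-0.02,-0.06,0,0,0,0],[0.034,-0.028,-0.075,0,0,0,0],[0.056,-0.035,-0.082,0,0,0,0]]]'

```text
time: 5.68
tcp_pos: [474.2, -181.9, 288.1]
ee_rot: [0.6, 0.8, -0.0, 0.001]
ft_force: [1.9, 1.7, -3.4]
width: 0.134
```

Request:
arm_command --targets '[[[0.025,0,0,0,0,0,0],[0.05,0,0,0,0,0,0],[0.075,0,0,0,0,0,0],[0.1,0,0,0,0,0,0],[0.12,0,0,0,0,0,0]]]'

```text
time: 6.1
tcp_pos: [439.3, -64.9, 287.0]
ee_rot: [0.599, 0.8, -0.0, 0.0]
ft_force: [0.1, 0.4, -4.5]
width: 0.132
```

```bash
python3 -c "
from h import *
plan([428.5,-37.8,288.5],106.4)
"
```

```text
t 6.1 tcp [439.3 -64.9 287. ] F [ 0.09  0.44 -4.46] w 0.132 
shift m [ 0.0291 -0.0027 -0.0015] turn [-0.0004  0.0004 -0.0012] q [-0.41 -0.15  1.88 -0.    1.41 -2.27]
```

Request:
arm_command --targets '[[[0.012,-0.001,-0.001,0,0,0,0],[0.022,-0.003,-0.0015,0,0,0,0],[0.0275,-0.003,-0.0015,0,0,-0.001,0],[0.029,-0.003,-0.0015,0,0,-0.001,0],[0.029,-0.003,-0.0015,0,0,-0.001,0]]]'

```text
time: 6.52
tcp_pos: [428.4, -38.2, 288.5]
ee_rot: [0.599, 0.801, -0.0, 0.0]
ft_force: [1.3, -0.1, -4.6]
width: 0.132
```

```bash
python3 -c "
from h import *
plan([505.2,-15.2,288.5],106.4)
F=[]
for i in range(10): F.append(ctrl.get_state()['ft_force']); d=grab('side')
t=grab('top')
print(np.mean(F,0),np.std(F,0))
a=cv2.resize(d['image'][110:260,200:350],None,fx=4,fy=4,interpolation=2)
b=cv2.resize(t['image'][130:280,230:280],None,fx=4,fy=4,interpolation=2)
cv2.imwrite('pics/g3.png',np.hstack([a,b])[:,:,::-1])
for P in([505.2,-15.2,225],[480.3,-22.5,243],[428.5,-37.8,254]): print((proj(d,P)-[200,110])*4,(proj(t,P)-[230,130])*4)
"
```

```text
t 6.52 tcp [428.4 -38.2 288.5] F [ 1.26 -0.1  -4.61] w 0.132 
shift m [0.0004 0.0802 0.    ] turn [-0.0003  0.0008 -0.0001] q [-0.37 -0.19  1.91 -0.    1.42 -2.22]
[ 0.1950403  -0.01833972 -4.79775429] [0.48055845 0.45086657 0.70446514]
[276.99878942 249.48763732] [102.54532333 264.53723176]
[233.68148381 228.65120665] [115.24538827 308.39578133]
[140.05889977 226.17755616] [142.24123176 403.66247529]
```

View pics/g3.png

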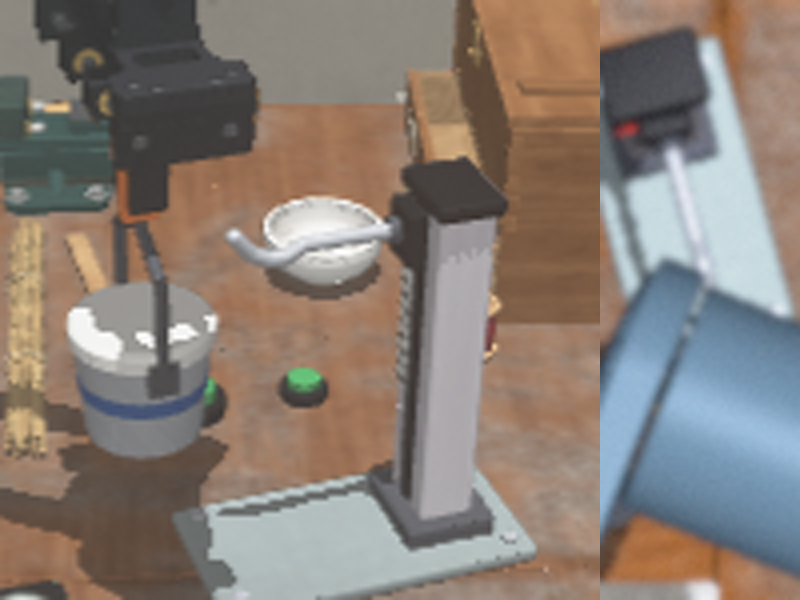

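The side crop shows the hook tip at (233,232) and the yoke apex at about (138,223), both matching the predictions, and the lid is below hook level. Weight is about 4.8 N. Moving in along the stand's +x.

Request:
arm_command --targets '[[[0,0.008,0,0,0,0,0],[0,0.022,0,0,0,0,0],[0,0.036,0,0,0,0,0],[0,0.05,0,0,0,0,0],[0,0.06,0,0,0,0,0]]]'

```text
time: 7.48
tcp_pos: [487.3, -20.7, 288.4]
ee_rot: [0.599, 0.801, -0.0, 0.0]
ft_force: [-0.8, -0.4, -4.4]
width: 0.13
```

Request:
arm_command --targets '[[[0,0.008,0,0,0,0,0],[0,0.015,0,0,0,0,0],[0,0.019,0,0,0,0,0],[0,0.02,0,0,0,0,0],[0,0.02,0,0,0,0,0]]]'

```text
time: 7.9
tcp_pos: [506.5, -15.0, 288.3]
ee_rot: [0.599, 0.801, -0.0, 0.0]
ft_force: [-0.7, -0.3, -5.4]
width: 0.13
```

```bash
python3 -c "
from h import *
plan([505.2,-15.2,288.5],106.4)
F=[]
for i in range(6): F.append(ctrl.get_state()['ft_force']); d=grab('side')
t=grab('top')
print(np.mean(F,0),np.std(F,0))
a=cv2.resize(d['image'][120:220,220:340],None,fx=5,fy=5,interpolation=2)
cv2.imwrite('pics/g4.png',a[:,:,::-1])
for P in([505.2,-15.2,225],[480.3,-22.5,243],[505.2,-15.2,254]): print((proj(d,P)-[220,120])*5)
"
```

```text
t 7.9 tcp [506.5 -15.  288.3] F [-0.75 -0.26 -5.37] w 0.13 
shift m [ 0.0002 -0.0013 -0.0002] turn [-0.0001  0.0003 -0.0001] q [-0.26 -0.    1.74 -0.    1.41 -2.12]
[-0.33429301  0.01698742 -5.15053271] [0.21326016 0.46694368 0.4592876 ]
[246.24848677 261.85954665]
[192.10185476 235.81400831]
[247.22939703 205.44260612]
```

View pics/g4.png

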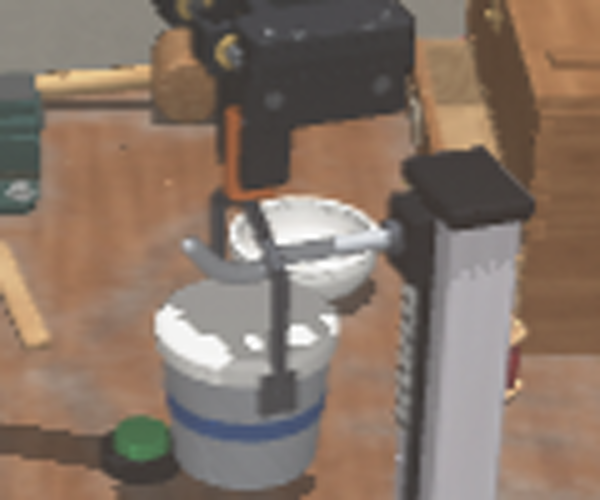

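The hook now passes through the yoke window, with the tip at crop (188,245), left of the yoke. Lowering.

Request:
arm_command --targets '[[[0,-0.001,0.004,0,0,0,0],[0,-0.001,0.01,0,0,0,0],[0,-0.001,0.016,0,0,0,0],[0,-0.001,0.02,0,0,0,0],[0,-0.001,0.022,0,0,0,0]]]'

```text
time: 8.67
tcp_pos: [504.8, -15.3, 265.3]
ee_rot: [0.599, 0.801, -0.0, -0.001]
ft_force: [0.2, -0.1, -5.5]
width: 0.132
```

Request:
arm_command --targets '[[[0,0,0.001,0,0,0,0],[0,0,0.002,0,0,0,0],[0,0,0.003,0,0,0,0],[0,0,0.004,0,0,0,0],[0,0,0.005,0,0,0,0]]]'

```text
time: 9.08
tcp_pos: [505.0, -15.3, 260.4]
ee_rot: [0.599, 0.801, -0.0, -0.0]
ft_force: [-0.0, 0.8, -4.0]
width: 0.131
```

Request:
arm_command --targets '[[[0,0,0.001,0,0,0,0],[0,0,0.002,0,0,0,0],[0,0,0.003,0,0,0,0],[0,0,0.004,0,0,0,0],[0,0,0.005,0,0,0,0]]]'

```text
time: 9.5
tcp_pos: [505.0, -15.4, 255.4]
ee_rot: [0.599, 0.801, -0.0, -0.0]
ft_force: [-0.3, 0.3, -3.7]
width: 0.134
```

Request:
arm_command --targets '[[[0,0,0.0015,0,0,0,0],[0,0,0.003,0,0,0,0],[0,0,0.0045,0,0,0,0],[0,0,0.006,0,0,0,0],[0,0,0.0075,0,0,0,0]]]'

```text
time: 9.92
tcp_pos: [505.1, -15.4, 247.8]
ee_rot: [0.599, 0.801, -0.0, -0.0]
ft_force: [-0.6, -0.4, -2.2]
width: 0.131
```

```bash
cat > f.py <<'E'
from h import *
plan([505.2,-15.2,222],106.4)
F=[]
for i in range(14): s=ctrl.get_state();F.append(np.r_[s['ft_force'],s['moment']]); d=grab('side')
print(np.mean(F,0).round(3),np.std(F,0)[:3].round(2))
E
python3 f.py
```

```text
t 9.92 tcp [505.1 -15.4 247.8] F [-0.64 -0.37 -2.22] w 0.131 
shift m [0.0001 0.0002 0.0258] turn [-0.0005 -0.0001 -0.0005] q [-0.27  0.03  1.79 -0.    1.32 -2.12]
[-3.080e-01 -1.530e-01 -2.778e+00  5.700e-02  6.400e-02  1.000e-03] [0.34 0.41 0.4 ]
```

Request:
arm_command --targets '[[[0,0,0.0015,0,0,0,0],[0,0,0.0035,0,0,0,0],[0,0,0.0055,0,0,0,0],[0,0,0.0075,0,0,0,0],[0,0,0.0095,0,0,0,0]]]'

```text
time: 11.03
tcp_pos: [505.1, -15.4, 238.3]
ee_rot: [0.599, 0.801, -0.0, -0.0]
ft_force: [-0.3, 0.3, -1.0]
width: 0.134
```

Request:
arm_command --targets '[[[0,0,0.002,0,0,0,0],[0,0,0.004,0,0,0,0],[0,0,0.006,0,0,0,0],[0,0,0.0075,0,0,0,0],[0,0,0.0085,0,0,0,0]]]'

```text
time: 11.45
tcp_pos: [505.1, -15.4, 229.6]
ee_rot: [0.599, 0.801, -0.0, -0.0]
ft_force: [-0.7, 0.5, -0.8]
width: 0.133
```

```bash
sed -i 's/range(14)/range(30)/' f.py; python3 f.py
```

```text
t 11.45 tcp [505.1 -15.4 229.6] F [-0.69  0.47 -0.76] w 0.133 
shift m [0.0002 0.0002 0.0076] turn [-0.0004  0.     -0.0005] q [-0.27  0.05  1.81 -0.    1.29 -2.12]
[-0.852  0.088 -0.592  0.064  0.156 -0.002] [0.44 0.47 0.64]
```

Request:
arm_command --targets '[[[0,0,0.001,0,0,0,0],[0,0,0.002,0,0,0,0],[0,0,0.003,0,0,0,0],[0,0,0.0035,0,0,0,0],[0,0,0.004,0,0,0,0]]]'

```text
time: 13.37
tcp_pos: [505.1, -15.4, 225.7]
ee_rot: [0.599, 0.801, -0.0, -0.0]
ft_force: [-1.5, 0.1, 0.2]
width: 0.136
```

```bash
sed -i 's/range(30)/range(50)/' f.py; python3 f.py
```

```text
t 13.37 tcp [505.1 -15.4 225.7] F [-1.48  0.14  0.16] w 0.136 
shift m [0.0002 0.0002 0.0037] turn [-0.0004  0.     -0.0005] q [-0.27  0.05  1.81 -0.    1.28 -2.12]
[-0.721  0.043 -0.215  0.057  0.156  0.007] [0.47 0.51 0.48]
```

Request:
arm_command --targets '[[[0,-0.0005,0.0003,0,0,0,0],[0,-0.001,0.0006,0,0,0,0],[0,-0.0015,0.0009,0,0,0,0],[0,-0.0015,0.001,0,0,0,0],[0,-0.0015,0.001,0,0,0,0]]]'

```text
time: 16.28
tcp_pos: [504.0, -15.6, 225.0]
ee_rot: [0.599, 0.801, 0.0, 0.0]
ft_force: [3.2, 1.9, -0.4]
width: 0.135
```

```bash
cat >> f.py <<'E'
cv2.imwrite('pics/g5.png',cv2.resize(d['image'][130:240,220:340],None,fx=5,fy=5,interpolation=2)[:,:,::-1])
E
python3 f.py
```

```text
t 16.28 tcp [504.  -15.6 225. ] F [ 3.19  1.85 -0.43] w 0.135 
shift m [0.0001 0.0013 0.003 ] turn [ 0.0007 -0.     -0.0005] q [-0.27  0.05  1.81  0.    1.27 -2.12]
[ 3.309  3.348 -0.103  0.7   -0.585 -0.026] [0.44 0.65 0.49]
```

View pics/g5.png

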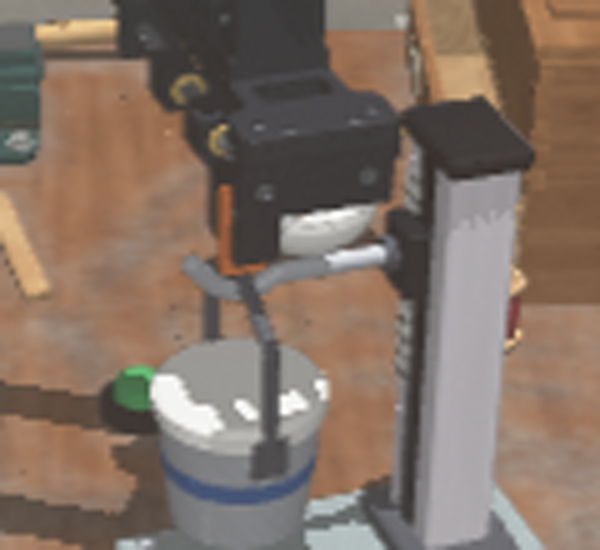

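The yoke apex sits in the seat at crop (245,290), but the shift produced about 4.7 N of side load. I'll move back until it is relieved.

Request:
arm_command --targets '[[[0,0.0005,0,0,0,0,0],[0,0.001,0,0,0,0,0],[0,0.001,0,0,0,0,0]]]'

```text
time: 19.03
tcp_pos: [504.0, -15.7, 224.4]
ee_rot: [0.599, 0.801, -0.001, -0.001]
ft_force: [-0.2, 1.9, 0.4]
width: 0.131
```

```bash
sed -i 's/range(50)/range(25)/;/imwrite/d' f.py;python3 f.py
```

```text
t 19.03 tcp [504.  -15.7 224.4] F [-0.18  1.93  0.44] w 0.131 
shift m [0.0001 0.0013 0.0024] turn [-0.0023 -0.0002 -0.0005] q [-0.27  0.05  1.81 -0.    1.28 -2.12]Traceback (most recent call last):
  File "f.py", line 4, in <module>
    for i in range(25): s=ctrl.get_state();F.append(np.r_[s['ft_force'],s['moment']]); d=grab('side')
                                                                                         ~~~~^^^^^^^^
  File "h.py", line 4, in grab
    d=ctrl.get_image(n)
ValueError: 200 camera calls are used up
```

Camera calls are used up, because I spent them averaging the force readings. I'll continue on force readings and the measured geometry.

```bash
cat > f.py <<'E'
from h import *
plan([505.2,-15.2,224.4],106.4);s=ctrl.get_state();print(s['moment'].round(2))
E
python3 f.py
```

```text
t 19.83 tcp [504.3 -15.6 224.6] F [-2.67  1.6  -0.92] w 0.133 
shift m [0.0001 0.001  0.0002] turn [-0.0013 -0.0002 -0.0004] q [-0.27  0.05  1.81 -0.    1.28 -2.12]
[ 0.19  0.68 -0.01]
```

Request:
arm_command --targets '[[[0,0.0005,0,-0.001,0,0,0]]]'

```text
time: 19.92
tcp_pos: [504.5, -15.5, 224.5]
ee_rot: [0.599, 0.801, -0.0, -0.0]
ft_force: [-2.8, 1.2, -0.3]
width: 0.133
```

```bash
python3 f.py
```

```text
t 19.92 tcp [504.5 -15.5 224.5] F [-2.81  1.18 -0.31] w 0.133 
shift m [0.0001 0.0008 0.0001] turn [-0.001  -0.0003 -0.0005] q [-0.27  0.05  1.81 -0.    1.28 -2.12]
[0.24 0.68 0.09]
```

Request:
arm_command --targets '[[[0,0.0005,0,-0.001,0,0,0]]]'

```text
time: 20.0
tcp_pos: [504.8, -15.4, 224.4]
ee_rot: [0.599, 0.801, -0.0, -0.0]
ft_force: [-4.2, 1.1, 0.3]
width: 0.129
```

```bash
python3 f.py
```

```text
t 20.0 tcp [504.8 -15.4 224.4] F [-4.17  1.05  0.32] w 0.129 
shift m [ 0.      0.0005 -0.    ] turn [-0.0005 -0.0004 -0.0004] q [-0.27  0.06  1.81  0.    1.27 -2.12]
[0.19 0.73 0.02]
```

Request:
arm_command --targets '[[[0,-0.0005,0,0,0,0,0],[0,-0.0005,0,0,0,0,0]]]'

```text
time: 20.17
tcp_pos: [504.6, -15.4, 224.5]
ee_rot: [0.599, 0.801, 0.0, 0.0]
ft_force: [-0.8, 2.3, 0.0]
width: 0.132
```

Request:
arm_command --targets '[[[0,0,0,0,0,0,0]]]'

```text
time: 20.25
tcp_pos: [504.7, -15.4, 224.6]
ee_rot: [0.599, 0.801, 0.0, 0.0]
ft_force: [-3.0, 1.7, 0.3]
width: 0.134
```

Request:
arm_command --targets '[[[0,0,0,0,0,0,0]]]'

```text
time: 20.33
tcp_pos: [504.8, -15.4, 224.7]
ee_rot: [0.599, 0.801, 0.0, 0.0]
ft_force: [-2.2, 0.5, -0.2]
width: 0.132
```

Request:
arm_command --targets '[[[0,0,0,0,0,0,0]]]'

```text
time: 20.42
tcp_pos: [504.7, -15.3, 224.7]
ee_rot: [0.599, 0.801, 0.0, 0.0]
ft_force: [-3.1, 1.4, 0.2]
width: 0.13
```

Request:
arm_command --targets '[[[0,0,0,0,0,0,0]]]'

```text
time: 20.5
tcp_pos: [504.7, -15.4, 224.7]
ee_rot: [0.599, 0.801, 0.0, 0.0]
ft_force: [-2.3, 1.4, -0.6]
width: 0.132
```

```bash
python3 f.py
```

```text
t 20.5 tcp [504.7 -15.4 224.7] F [-2.26  1.42 -0.62] w 0.132 
shift m [0.     0.0005 0.0003] turn [ 0.0008 -0.0002 -0.0003] q [-0.27  0.05  1.81  0.    1.27 -2.12]
[ 0.28  0.44 -0.05]
```

Request:
arm_command --targets '[[[0.0003,-0.0003,0,0,0,0,0],[0.0003,-0.0003,0,0,0,0,0]]]'

```text
time: 20.67
tcp_pos: [504.6, -15.3, 224.9]
ee_rot: [0.599, 0.801, 0.0, 0.001]
ft_force: [-1.1, 0.3, -0.5]
width: 0.128
```

Request:
arm_command --targets '[[[0,0,0,0,0,0,0]]]'

```text
time: 20.75
tcp_pos: [504.7, -15.3, 225.0]
ee_rot: [0.599, 0.801, 0.001, 0.001]
ft_force: [-2.7, 2.3, -0.8]
width: 0.131
```

Request:
arm_command --targets '[[[0,0,0,0,0,0,0]]]'

```text
time: 20.83
tcp_pos: [504.7, -15.3, 225.0]
ee_rot: [0.599, 0.801, 0.001, 0.001]
ft_force: [-2.2, -0.2, -1.1]
width: 0.13
```

Request:
arm_command --targets '[[[0,0,0,0,0,0,0]]]'

```text
time: 20.92
tcp_pos: [504.7, -15.3, 225.0]
ee_rot: [0.599, 0.801, 0.001, 0.001]
ft_force: [-2.2, 0.8, 0.2]
width: 0.131
```

Request:
arm_command --targets '[[[0,0,0,0,0,0,0]]]'

```text
time: 21.0
tcp_pos: [504.7, -15.3, 225.0]
ee_rot: [0.599, 0.801, 0.001, 0.001]
ft_force: [-1.2, 1.0, 0.3]
width: 0.132
```

Request:
arm_command --targets '[[[0,0,0,0,0,0,0]]]'

```text
time: 21.08
tcp_pos: [504.7, -15.3, 225.0]
ee_rot: [0.599, 0.801, 0.001, 0.001]
ft_force: [-2.2, 1.2, -0.1]
width: 0.134
```

Request:
arm_command --targets '[[[0.0001,-0.0002,0.0005,-0.001,0,0,0],[0.0001,-0.0002,0.0005,-0.001,0,0,0],[0.0001,-0.0002,0.0005,-0.001,0,0,0]]]'

```text
time: 21.33
tcp_pos: [504.6, -15.3, 224.5]
ee_rot: [0.599, 0.801, 0.001, 0.001]
ft_force: [-1.6, 2.0, -0.0]
width: 0.131
```

Request:
arm_command --targets '[[[0,0,0,0,0,0,0]]]' --squeeze 10

```text
time: 21.42
tcp_pos: [504.6, -15.1, 224.5]
ee_rot: [0.599, 0.801, 0.001, 0.001]
ft_force: [-0.8, 2.3, -0.6]
width: 0.134
```

Request:
arm_command --targets '[[[0,0,0,0,0,0,0],[0,0,0,0,0,0,0]]]' --squeeze 3

```text
time: 21.58
tcp_pos: [504.7, -15.1, 224.6]
ee_rot: [0.599, 0.801, 0.001, 0.001]
ft_force: [-1.6, 1.8, -0.5]
width: 0.139
```

Request:
arm_command --targets '[[[0,0,0,0,0,0,0]]]'

```text
time: 21.67
tcp_pos: [504.7, -15.1, 224.6]
ee_rot: [0.599, 0.801, 0.001, 0.001]
ft_force: [-1.9, 1.3, -0.8]
width: 0.141
```

Request:
arm_command --targets '[[[0,0,0,0,0,0,0]]]'

```text
time: 21.75
tcp_pos: [504.7, -15.0, 224.6]
ee_rot: [0.599, 0.801, 0.001, 0.001]
ft_force: [-1.6, 1.6, 0.0]
width: 0.137
```

```bash
python3 f.py
```

```text
t 21.75 tcp [504.7 -15.  224.6] F [-1.63  1.58  0.01] w 0.137 
shift m [-0.0003  0.0005  0.0002] turn [ 0.0035  0.0001 -0.0005] q [-0.27  0.05  1.81  0.    1.27 -2.12]
[ 0.28  0.25 -0.03]
```

Request:
arm_command --targets '[[[0,0,0,0,0,0,16],[0,0,0,0,0,0,20],[0,0,0,0,0,0,26],[0,0,0,0,0,0,34],[0,0,0,0,0,0,42]]]'

```text
time: 22.17
tcp_pos: [504.8, -15.2, 224.7]
ee_rot: [0.599, 0.801, 0.001, 0.001]
ft_force: [0.5, 0.5, -0.3]
width: 0.388
```

Request:
arm_command --targets '[[[0,0,0,0,0,0,50],[0,0,0,0,0,0,50]]]'

```text
time: 22.33
tcp_pos: [504.9, -15.2, 224.7]
ee_rot: [0.599, 0.801, 0.001, 0.001]
ft_force: [-0.7, -0.8, 0.6]
width: 0.498
```

```bash
python3 f.py
```

```text
t 22.33 tcp [504.9 -15.2 224.7] F [-0.73 -0.84  0.59] w 0.498 
shift m [-0.0001  0.0003  0.0003] turn [ 0.0039  0.0006 -0.0005] q [-0.27  0.05  1.81  0.    1.27 -2.12]
[ 0.09 -0.02  0.  ]
```

Request:
arm_command --targets '[[[0,0,-0.006,0,0,0,50],[0,0,-0.02,0,0,0,50],[0,0,-0.045,0,0,0,50],[0,0,-0.08,0,0,0,50],[0,0,-0.115,0,0,0,50]]]'

```text
time: 22.75
tcp_pos: [503.8, -15.1, 340.8]
ee_rot: [0.599, 0.801, 0.001, 0.001]
ft_force: [1.2, 0.2, -0.5]
width: 0.5
```

Request:
arm_command --targets '[[[0.02,0,-0.02,0,0,0,30],[0.055,0,-0.03,0,0,0,0],[0.095,0,-0.03,0,0,0,0],[0.135,0,-0.03,0,0,0,0],[0.165,0,-0.03,0,0,0,0]]]'

```text
time: 23.17
tcp_pos: [456.3, 145.3, 372.0]
ee_rot: [0.599, 0.801, 0.002, 0.001]
ft_force: [-0.8, 0.3, 0.4]
width: 0.143
```

Request:
arm_command --targets '[[[0,0,0,0,0,0.12,0],[0,0,0,0,0,0.24,0],[0,0,0,0,0,0.36,0],[0,0,0,0,0,0.48,0],[0,0,0,0,0,0.6,0]]]'

```text
time: 23.58
tcp_pos: [456.2, 145.5, 372.5]
ee_rot: [0.811, 0.586, 0.002, 0.001]
ft_force: [0.3, 0.3, -1.1]
width: 0.006
```

Request:
arm_command --targets '[[[0,0,0,0,0,0.12,0],[0,0,0,0,0,0.24,0],[0,0,0,0,0,0.36,0],[0,0,0,0,0,0.48,0],[0,0,0,0,0,0.6,0]]]'

```text
time: 24.0
tcp_pos: [456.1, 145.5, 373.1]
ee_rot: [0.948, 0.317, 0.003, -0.0]
ft_force: [-0.4, -0.7, 0.2]
width: 0.009
```

Request:
arm_command --targets '[[[0,0,0,0,0,0.12,0],[0,0,0,0,0,0.24,0],[0,0,0,0,0,0.36,0],[0,0,0,0,0,0.36,0],[0,0,0,0,0,0.36,0]]]'

```text
time: 24.42
tcp_pos: [456.1, 145.5, 373.4]
ee_rot: [0.99, 0.144, 0.003, -0.0]
ft_force: [-0.6, -0.6, -1.6]
width: 0.001
```

```bash
python3 -c "
from h import *
plan([459.6,154,100],16.4)"
```

```text
t 24.42 tcp [456.1 145.5 373.4] F [-0.59 -0.65 -1.6 ] w 0.001 
shift m [ 0.0043 -0.0071  0.2735] turn [-0.0002 -0.0055  0.0028] q [ 0.06 -0.12  1.68  0.    1.58 -0.23]
```

Request:
arm_command --targets '[[[0.0043,-0.007,0.03,0,-0.0055,0.003,0],[0.0043,-0.007,0.065,0,-0.0055,0.003,0],[0.0043,-0.007,0.1,0,-0.0055,0.003,0],[0.0043,-0.007,0.135,0,-0.0055,0.003,0],[0.0043,-0.007,0.17,0,-0.0055,0.003,0]]]'

```text
time: 24.83
tcp_pos: [459.0, 153.8, 202.3]
ee_rot: [0.989, 0.145, 0.0, -0.0]
ft_force: [1.1, 0.4, -0.2]
width: 0.003
```

Request:
arm_command --targets '[[[0,0,0.03,0,0,0,0],[0,0,0.06,0,0,0,0],[0,0,0.09,0,0,0,0],[0,0,0.115,0,0,0,0],[0,0,0.125,0,0,0,0]]]'

```text
time: 25.25
tcp_pos: [456.9, 153.6, 74.1]
ee_rot: [0.989, 0.146, -0.002, -0.0]
ft_force: [-0.3, -0.8, -0.5]
width: 0.005
```

```bash
python3 -c "
from h import *
plan([459.6,154,70],16.4)"
```

```text
t 25.25 tcp [456.9 153.6  74.1] F [-0.27 -0.75 -0.48] w 0.005 
shift m [0.0027 0.0004 0.0041] turn [-0.001   0.0043  0.0075] q [ 0.08  0.24  1.96  0.    0.95 -0.22]
```

Correcting the pose, then waiting above the button for the pail to settle.

Request:
arm_command --targets '[[[0.0027,0,0.004,-0.001,0.004,0.0075,0],[0.0027,0,0.004,-0.001,0.004,0.0075,0],[0.0027,0,0.004,-0.001,0.004,0.0075,0],[0.0027,0,0.004,-0.001,0.004,0.0075,0],[0.0027,0,0.004,-0.001,0.004,0.0075,0]]]'

```text
time: 25.67
tcp_pos: [460.7, 154.6, 71.6]
ee_rot: [0.99, 0.143, 0.001, 0.0]
ft_force: [0.5, -0.4, 0.5]
width: 0.005
```

Request:
arm_command --targets '[[[0,0,0,0,0,0,0],[0,0,0,0,0,0,0],[0,0,0,0,0,0,0],[0,0,0,0,0,0,0],[0,0,0,0,0,0,0]]]'

```text
time: 26.08
tcp_pos: [460.6, 154.6, 71.7]
ee_rot: [0.99, 0.143, 0.001, 0.0]
ft_force: [-0.1, -1.0, 1.0]
width: 0.002
```

Request:
arm_command --targets '[[[0,0,0,0,0,0,0],[0,0,0,0,0,0,0],[0,0,0,0,0,0,0],[0,0,0,0,0,0,0],[0,0,0,0,0,0,0]]]'

```text
time: 26.5
tcp_pos: [460.6, 154.6, 71.7]
ee_rot: [0.99, 0.143, 0.001, 0.0]
ft_force: [0.7, -0.1, -0.4]
width: 0.005
```

Request:
arm_command --targets '[[[0,0,0,0,0,0,0],[0,0,0,0,0,0,0],[0,0,0,0,0,0,0],[0,0,0,0,0,0,0],[0,0,0,0,0,0,0]]]'

```text
time: 26.92
tcp_pos: [460.6, 154.5, 71.7]
ee_rot: [0.99, 0.143, 0.001, 0.0]
ft_force: [-0.7, 0.3, -0.4]
width: 0.008
```

Request:
arm_command --targets '[[[0,0,0,0,0,0,0],[0,0,0,0,0,0,0],[0,0,0,0,0,0,0],[0,0,0,0,0,0,0],[0,0,0,0,0,0,0]]]'

```text
time: 27.33
tcp_pos: [460.6, 154.5, 71.7]
ee_rot: [0.99, 0.143, 0.001, 0.0]
ft_force: [-0.5, 0.2, -0.1]
width: 0.009
```

Request:
arm_command --targets '[[[0,0,0,0,0,0,0],[0,0,0,0,0,0,0],[0,0,0,0,0,0,0],[0,0,0,0,0,0,0],[0,0,0,0,0,0,0]]]'

```text
time: 27.75
tcp_pos: [460.6, 154.6, 71.7]
ee_rot: [0.99, 0.143, 0.001, 0.0]
ft_force: [0.6, -0.4, 0.4]
width: 0.003
```

Request:
arm_command --targets '[[[0,0,0,0,0,0,0],[0,0,0,0,0,0,0],[0,0,0,0,0,0,0],[0,0,0,0,0,0,0],[0,0,0,0,0,0,0]]]'

```text
time: 28.17
tcp_pos: [460.6, 154.6, 71.7]
ee_rot: [0.99, 0.143, 0.001, 0.0]
ft_force: [0.8, 0.5, -0.7]
width: 0.008
```

Request:
arm_command --targets '[[[0,0,0,0,0,0,0],[0,0,0,0,0,0,0],[0,0,0,0,0,0,0],[0,0,0,0,0,0,0],[0,0,0,0,0,0,0]]]'

```text
time: 28.58
tcp_pos: [460.6, 154.5, 71.7]
ee_rot: [0.99, 0.143, 0.001, 0.0]
ft_force: [-0.0, -0.1, -0.5]
width: 0.007
```

Request:
arm_command --targets '[[[0,0,0,0,0,0,0],[0,0,0,0,0,0,0],[0,0,0,0,0,0,0],[0,0,0,0,0,0,0],[0,0,0,0,0,0,0]]]'

```text
time: 29.0
tcp_pos: [460.6, 154.6, 71.7]
ee_rot: [0.99, 0.143, 0.001, 0.0]
ft_force: [0.1, 0.4, 0.2]
width: 0.008
```

Request:
arm_command --targets '[[[0,0,0,0,0,0,0],[0,0,0,0,0,0,0],[0,0,0,0,0,0,0],[0,0,0,0,0,0,0],[0,0,0,0,0,0,0]]]'

```text
time: 29.42
tcp_pos: [460.6, 154.6, 71.7]
ee_rot: [0.99, 0.143, 0.001, 0.0]
ft_force: [0.0, -0.2, 0.4]
width: 0.0
```

Request:
arm_command --targets '[[[0,0,0,0,0,0,0],[0,0,0,0,0,0,0],[0,0,0,0,0,0,0],[0,0,0,0,0,0,0],[0,0,0,0,0,0,0]]]'

```text
time: 29.83
tcp_pos: [460.6, 154.6, 71.7]
ee_rot: [0.99, 0.143, 0.001, 0.0]
ft_force: [-0.1, 0.7, -0.0]
width: 0.007
```

Request:
arm_command --targets '[[[0,0,0,0,0,0,0],[0,0,0,0,0,0,0],[0,0,0,0,0,0,0],[0,0,0,0,0,0,0],[0,0,0,0,0,0,0]]]'

```text
time: 30.25
tcp_pos: [460.7, 154.6, 71.7]
ee_rot: [0.99, 0.143, 0.001, 0.0]
ft_force: [-0.7, 0.5, 0.1]
width: 0.01
```

Request:
arm_command --targets '[[[0,0,0,0,0,0,0],[0,0,0,0,0,0,0],[0,0,0,0,0,0,0],[0,0,0,0,0,0,0],[0,0,0,0,0,0,0]]]'

```text
time: 30.67
tcp_pos: [460.6, 154.6, 71.7]
ee_rot: [0.99, 0.143, 0.001, 0.0]
ft_force: [-0.2, 0.2, -0.5]
width: 0.004
```

Request:
arm_command --targets '[[[0,0,0,0,0,0,0],[0,0,0,0,0,0,0],[0,0,0,0,0,0,0],[0,0,0,0,0,0,0],[0,0,0,0,0,0,0]]]'

```text
time: 31.08
tcp_pos: [460.6, 154.6, 71.7]
ee_rot: [0.99, 0.143, 0.001, 0.0]
ft_force: [-0.8, -0.3, -0.3]
width: 0.007
```

Request:
arm_command --targets '[[[0,0,0,0,0,0,0],[0,0,0,0,0,0,0],[0,0,0,0,0,0,0],[0,0,0,0,0,0,0],[0,0,0,0,0,0,0]]]'

```text
time: 31.5
tcp_pos: [460.6, 154.6, 71.7]
ee_rot: [0.99, 0.143, 0.001, 0.0]
ft_force: [0.3, -0.4, -0.3]
width: 0.006
```

```bash
python3 -c "
from h import *
plan([459.6,154,60],16.4)"
```

```text
t 31.5 tcp [460.6 154.6  71.7] F [ 0.26 -0.44 -0.31] w 0.006 
shift m [-0.0012  0.0002  0.0117] turn [ 0.0006 -0.0025  0.0006] q [ 0.08  0.24  1.96 -0.    0.94 -0.21]
```

Request:
arm_command --targets '[[[-0.001,0,0.004,0,-0.0025,0,0],[-0.001,0,0.008,0,-0.0025,0,0],[-0.001,0,0.012,0,-0.0025,0,0],[-0.001,0,0.016,0,-0.0025,0,0],[-0.001,0,0.018,0,-0.0025,0,0]]]'

```text
time: 31.92
tcp_pos: [459.2, 154.2, 52.8]
ee_rot: [0.99, 0.143, -0.001, 0.0]
ft_force: [0.3, 0.1, -0.3]
width: 0.004
```

Request:
arm_command --targets '[[[0,0,0.0015,0,0,0,0],[0,0,0.003,0,0,0,0],[0,0,0.0045,0,0,0,0],[0,0,0.006,0,0,0,0],[0,0,0.0075,0,0,0,0]]]'

```text
time: 32.33
tcp_pos: [459.3, 154.2, 45.2]
ee_rot: [0.99, 0.143, -0.0, 0.0]
ft_force: [-0.4, 0.0, 0.8]
width: 0.004
```

```bash
python3 -c "
from h import *
plan([459.6,154,40],16.4)"
```

```text
t 32.33 tcp [459.3 154.2  45.2] F [-0.38  0.03  0.75] w 0.004 
shift m [0.0002 0.0003 0.0052] turn [0.0003 0.0009 0.0005] q [ 0.08  0.29  1.96 -0.    0.88 -0.21]
```

Fingertips are now at z ≈ 28 mm. Continuing in small steps and watching the force.

Request:
arm_command --targets '[[[0,0,0.0015,0,0,0,0],[0,0,0.003,0,0,0,0],[0,0,0.004,0,0,0,0]]]'

```text
time: 32.58
tcp_pos: [459.3, 154.2, 41.1]
ee_rot: [0.99, 0.143, -0.0, 0.0]
ft_force: [0.4, -0.4, -0.3]
width: 0.008
```

Request:
arm_command --targets '[[[0,0,0.0015,0,0,0,0],[0,0,0.003,0,0,0,0]]]'

```text
time: 32.75
tcp_pos: [459.4, 154.2, 38.1]
ee_rot: [0.99, 0.143, -0.0, 0.0]
ft_force: [-0.4, 0.1, 1.8]
width: 0.006
```

Request:
arm_command --targets '[[[0,0,0.0015,0,0,0,0],[0,0,0.0025,0,0,0,0]]]'

```text
time: 32.92
tcp_pos: [459.4, 154.2, 35.6]
ee_rot: [0.99, 0.143, -0.0, 0.0]
ft_force: [-0.8, -0.7, 2.9]
width: 0.004
```

Request:
arm_command --targets '[[[0,0,0.001,0,0,0,0],[0,0,0.0018,0,0,0,0]]]'

```text
time: 33.08
tcp_pos: [459.4, 154.3, 33.8]
ee_rot: [0.99, 0.143, -0.0, 0.0]
ft_force: [-0.8, -0.8, 5.0]
width: 0.008
```

Request:
arm_command --targets '[[[0,0,0.001,0,0,0,0],[0,0,0.0015,0,0,0,0]]]'

```text
time: 33.25
tcp_pos: [459.5, 154.3, 33.2]
ee_rot: [0.99, 0.143, -0.001, 0.0]
ft_force: [-7.5, -0.8, 19.1]
width: 0.005
```

The button is at its stop: about 19 N, with no further travel. Retreating.

Request:
arm_command --targets '[[[0,0,-0.004,0,0,0,0],[0,0,-0.012,0,0,0,0],[0,0,-0.03,0,0,0,0],[0,0,-0.055,0,0,0,0],[0,0,-0.08,0,0,0,0]]]'

```text
time: 33.67
tcp_pos: [458.8, 154.2, 113.5]
ee_rot: [0.99, 0.143, -0.002, 0.0]
ft_force: [0.5, -0.2, -0.0]
width: 0.005
```

Request:
arm_command --targets '[[[0,0,-0.02,0,0,0,0],[0,0,-0.035,0,0,0,0],[0,0,-0.04,0,0,0,0],[0,0,-0.04,0,0,0,0],[0,0,-0.04,0,0,0,0]]]'

```text
time: 34.08
tcp_pos: [458.7, 154.2, 153.1]
ee_rot: [0.99, 0.143, -0.002, 0.0]
ft_force: [0.2, -0.4, -0.2]
width: 0.002
```

```bash
python3 -c "
from h import *
plan([459.6,154,150],16.4);print(ctrl.finish_job())"
```

```text
t 34.08 tcp [458.7 154.2 153.1] F [ 0.17 -0.38 -0.21] w 0.002 
shift m [0.0008 0.0005 0.0031] turn [-0.      0.0033  0.0007] q [ 0.08  0.1   1.92 -0.    1.12 -0.21]
the job is handed in; nothing more can be done
None
```

I hung the pail (about 4.8 N) on the scale's hook, let go, pressed the larger green button fully and handed the job in at 34 s. I couldn't check the end state by camera.

- **Hanging:** I eased the pail down until the vertical wrist force was within about 0.2–0.3 N of zero, at a dip of roughly 35 mm. From the weight I expected 37–38 mm, so when I let go the hook may have been up to 2–3 mm above balance, never knowingly below it.
- **Button:** I waited about 10 s after letting go. The force rose to 5 N over about 6 mm of travel, then jumped to 19 N at the stop. The arm then moved clear, and the last force readings were about zero.
- **No final picture:** I used up all 200 camera calls averaging force readings before letting go. That the pail was still and the bystanders undisturbed rests on timing, force and geometry. The last picture, taken before I let go, shows the yoke seated on the hook.
- **Side force while seating:** A small sideways correction I made with the yoke on the hook briefly loaded it with about 4–5 N. About 2 N of that remained at release.

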